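# Release the jammed cutter locker with a rod

### The arm

A 6-joint arm with a two-finger parallel gripper is mounted at the origin on the work surface. World frame = base frame: x ahead of the robot, y to its left, z up, the work surface at z = 0. Lengths are in m, angles in rad, forces in N, time in s.
With the tool pointing down it reaches from about 0.35 to 0.85 m from the base axis. Payload 8.1 kg.
Tool frame: the origin (TCP) lies at the very end of the fingers, on their centre line; the grasp point (between the pads) lies 19 mm behind it; z points along the fingers, y is the line along which they close (so a half turn about z gives the same grasp; the last joint's range is limited). The gripper opens to 85 mm and grips with 20 to 120 N. Pads are 22 mm wide; open, the fingers measure 114 mm over their backs; the gripper's body (76 mm by 85 mm) begins 54 mm behind the grasp point. The pads swing forward as they close: fully open they stand 13 mm farther back than shut.
Start: joints at [-1.391, 0.13, 1.488, -0, 1.523, -0.085], TCP at [0.157, -0.579, 0.231] pointing down, gripper open.
Joint ranges: [-2.96, 2.96], [-0.89, 2.26], [0.02, 2.5], [-1.34, 4.48], [0, 2.73], [-2.66, 2.66]. Speed limits (rad/s): [2.39, 2.39, 2.79, 3.14, 3.14, 3.14].

### API

Orientations are given as a unit quaternion [w, x, y, z].
In Python, from station import arm gives the robot as it stands.
- The arm moves only by the tool arm_command, never from a script. Its argument "motion" is a list that holds one entry, the list of rows, each a list of 7 numbers: the turn, a rotation vector about the tool's x, y, z in degrees, then the shift along the tool's x, y, z in mm, then the opening, from 0 (shut) to 1 (fully open). In form: [[[ax, ay, az, dx, dy, dz, hand], ...]]. A call has 1 to 12 rows; each row shifts and turns the commanded pose from where the row before left it, along the tool's axes as they then stand; what a row does not reach is not made up. A row lasts 1/10 s, in which the tool goes at most 50 mm and 8.59 degrees, less where a joint would pass 70% of its speed; a pose out of reach is approached as far as the arm can. A call with a gripper value outside its range is refused whole. The fingers move at their own pace and stop on an object; the grip force is fixed at half the most. Time passes only in rows, so rows that do not move let the fingers close. It gives the time, the measured TCP pose, the force, the opening and the grip force at its end, in the units of the state.
- arm.sense(): the state, without advancing time (a new reading comes with each control period).
- arm.snapshot(name): name is "side" or "top" or "wrist"; returns a dict with "color" (480x640x3 uint8, blue, green, red), "camera_matrix" (3x3 intrinsics, pixels), "R" (3x3) and "t" (3): a world point X has camera coordinates R X + t. Camera axes: x right, y down, z forward; pixel columns grow to the right and rows downward; lengths in m; the calibration is good to about 2 mm. The wrist camera is an equidistant fisheye: a pixel r from the principal point sees the ray r / f radians off the axis. A picture is of the moment at which its call begins. There is no depth.
- arm.sign_off(): hands the job in; it is judged then, once.
The state is a dict: "clock": time; "joint_pos": joint angles; "dq": joint speeds; "effort": joint torques, N m; "tool_pos": TCP position; "ee_rot": TCP orientation; "wrist_force": force on the tool from outside, world axes, zero at the start; "torque": the same for the moment, N m; "width": finger opening in m; "grasp_force": force on a finger pad.
Only numpy, scipy, OpenCV 4.12 (cv2) and the standard library are available. Lean on these libraries where they do the work, as an engineer would, in place of code of your own. Each camera call takes 0.05 s, during which the arm holds its last target. There are 200 camera calls.

### The job

The pull of the small green cutter locker is gone, so open it by its spring catch: take the long thin rod from the wooden rack, push it down through the hole in the locker's roof until the catch lets go and the front flap drops fully open. Then draw the rod out and stand it back in the same socket of the rack.

Things in the scene. Friction and masses are not known exactly. Their poses are not given: they have to be found in the camera images.
- dowel: The long thin bare-aluminium rod, diameter 15, length 170 mm, 0.08 kg. It starts upright and centred in one of the rack's three sockets (which one varies), 120 mm of it above the rack's top. Origin: centre of its lower end; z up along the rod. The other sockets hold two bars that do not serve: one as thin but only 70 mm long, one 150 mm long but 38 mm thick.
- rack: Fixed light-wood block on the bench, 70 mm (x) by 210 mm (y), 60 mm high. Origin: centre of its underside. Three equal square sockets, 42 mm wide, 50 mm deep (floor 10 mm above the bench), in a row along its y at -70, 0 and +70 mm. Fingers that close along the block's x keep clear of the neighbours.
- release_hole (a point): Centre of the round 34 mm hole in the roof of the fixed green steel locker (130 in x, 180 in y, 140 mm high); the point is on the roof's top face, mid-locker, 140 mm above the bench. x points out of the front, z up. Below it at 55 mm lies the catch's steel plate, 50 mm square: pushed down on its spring (3 to 7.5 N, travel 22 mm) it frees the flap about 10 mm down.
- flap (a joint): The locker's green front flap, 176 mm wide, 128 mm high, hinged along its lower edge, in rad: 0 = upright and shut, 1.5 = dropped fully open, lying out in front of the locker. Held by the catch until that is pushed down, then it springs open by itself in about half a second and stays open.
Not all that is in view belongs to the job. Of the things shaped like the part that bears release_hole, the green one is meant.

How it is judged:
On the way:
1. the flap comes open while the thin rod is down in the roof hole (value of joint flap above 0.15 rad and horizontal distance between dowel and release_hole below 0.02 m and z of dowel in the frame of release_hole below -0.04 m), for 0.05 s.
At the end, for the whole second after the job is handed in: The flap is open by more than 1.2 rad, and the thin rod stands at rest in the socket it came from, its lower end within 30 mm of where it was at the start (value of joint flap above 1.2 rad and distance of dowel from where it was at the start of the episode below 0.03 m and linear speed of dowel below 0.03 m/s); the robot touches nothing.
It also fails if it takes over 53 s, if anything falls off the work surface, if the arm or the gripper's body presses on something with over 40 N, if the wrist force passes 120 N, or if a joint passes its speed limit or range.

## Working session

There is one attempt and no reset: what is moved stays moved. The work goes in short steps, Python scripts to look and compute and a tool call to move; the robot and the scene stay as the last step left them, time stands still between calls to the robot, and variables do not carry over. Pictures are saved under pics/ and viewed, at most 10 in all, crops included, and the job is handed in when it is done.

Besides the shell and the picture viewer there is one more tool, called as name([rows], argument=value, ...), one row to a line, values as JSON. arm_command: Moves the arm, as the interface text tells. Its arguments: {"type":"object","properties":{"motion":{"type":"array"}},"required":["motion"]}

```bash
mkdir -p pics; python3 - <<'E'
from station import arm
import cv2,pickle
d={}
for n in ("side","top"):
    s=arm.snapshot(n); d[n]=s; cv2.imwrite(f"pics/{n}0.png",s["color"])
    print(n,s["camera_matrix"],s["R"],s["t"])
pickle.dump(d,open("s0.pkl","wb"))
print(arm.sense())
E
```

```text
side [[584.1401849    0.         315.84622506]
 [  0.         584.1401849  237.5230461 ]
 [  0.           0.           1.        ]] [[-0.9930073   0.11796629  0.00452337]
 [ 0.110316    0.94088904 -0.32024707]
 [-0.04203435 -0.31750868 -0.94732326]] [ 0.54222635 -0.00399629  1.31905386]
top [[477.40444085   0.         318.25618942]
 [  0.         477.40444085 242.81723681]
 [  0.           0.           1.        ]] [[-0.00381836 -0.99980766  0.01923689]
 [-0.99779715  0.00253522 -0.06629035]
 [ 0.06622883 -0.01944764 -0.99761492]] [-0.0361405   0.52518632  1.10094499]
{'clock': 0.1, 'joint_pos': array([-1.39136993e+00,  1.31105912e-01,  1.48914191e+00, -6.19265340e-06,
        1.52303217e+00, -8.54012749e-02]), 'dq': array([ 0.00063071, -0.00144595, -0.0016674 ,  0.00105065, -0.0012259 ,
       -0.00032844]), 'effort': array([ 1.52721506e-03, -5.70949638e+01, -5.01942122e+01, -6.11122459e-05,
        8.15805135e-03,  9.14113905e-07]), 'tool_pos': array([ 0.15697589, -0.57858946,  0.23035288]), 'ee_rot': array([-8.42589573e-04,  9.91245717e-01,  1.32027335e-01, -4.27375953e-05]), 'wrist_force': array([ 0.08988926, -0.51899711, -0.22213883]), 'torque': array([0.03979581, 0.01763493, 0.00132922]), 'grasp_force': 0.0, 'width': 0.08512072307221541}
```

View pics/side0.png

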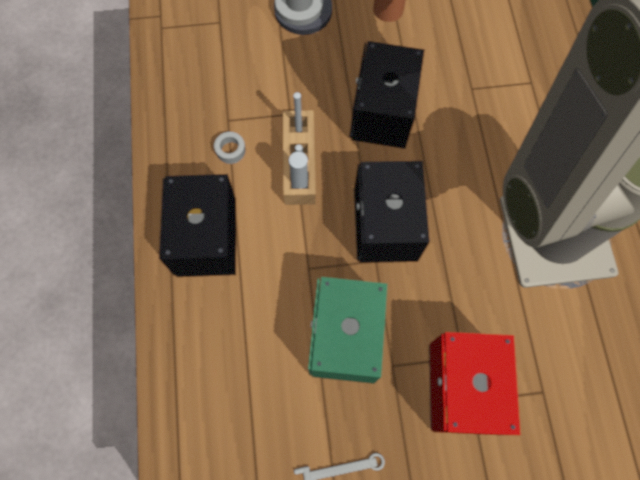

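View pics/top0.png

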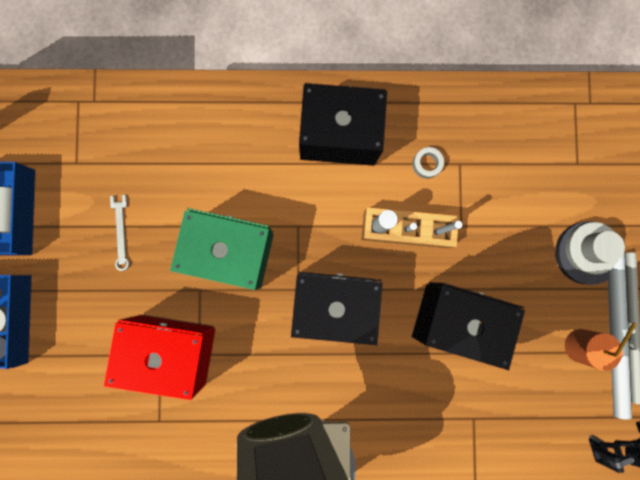

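The side view shows the green roof hole at about (349,326), and the rack with the thin rod's top at about (297,95). In the top view the hole is at (220,250), the rack spans x 363–460, and the rod top is at (459,225) in the rightmost socket. I'll make one enlarged composite for accurate pixels.

```bash
cat > h.py <<'E'
import numpy as np,cv2
def tri(a,pa,b,pb):
    P=lambda s:s["camera_matrix"]@np.c_[s["R"],s["t"]]
    X=cv2.triangulatePoints(P(a),P(b),np.array(pa,float).reshape(2,1),np.array(pb,float).reshape(2,1))
    X=(X[:3]/X[3]).ravel()
    q=P(a)@np.r_[X,1]; return X,np.hypot(*(q[:2]/q[2]-pa))
def plane(s,p,z):
    d=s["R"].T@np.linalg.inv(s["camera_matrix"])@np.r_[p,1]; c=-s["R"].T@s["t"]
    return c+d*(z-c[2])/d[2]
E
python3 - <<'E'
import pickle,cv2,numpy as np
d=pickle.load(open("s0.pkl","rb"))
S=d["side"]["color"];T=d["top"]["color"]
c=lambda I,x,y,w,h:cv2.resize(I[y:y+h,x:x+w],(400,300),interpolation=cv2.INTER_CUBIC)
# scale: rack side 160x120 (2.5x), rack top 133x100 -> use 160x120 all
m=np.vstack([np.hstack([c(S,220,85,160,120),c(T,340,165,160,120)]),np.hstack([c(S,270,270,160,120),c(T,140,190,160,120)])])
cv2.imwrite("pics/comp.png",m)
E
```

```text
(no output)
```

View pics/comp.png

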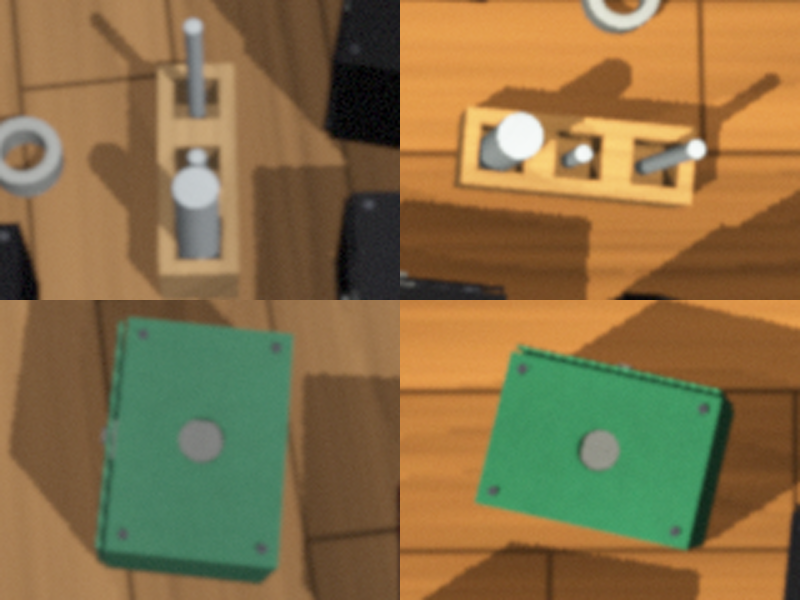

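The composite (2.5x) shows the thin rod top at side crop (194,27) and top crop (696,150), in the socket at −y. The green hole is at crop (200,441) and (600,451), and the rack's top corners and roof screws are clear.

```bash
python3 - <<'E'
import pickle,numpy as np
from h import *
d=pickle.load(open("s0.pkl","rb"));s,t=d["side"],d["top"]
np.set_printoptions(precision=4,suppress=True)
rs=lambda p:(220+p[0]/2.5,85+p[1]/2.5); rt=lambda p:(340+(p[0]-400)/2.5,165+p[1]/2.5)
gs=lambda p:(270+p[0]/2.5,270+(p[1]-300)/2.5); gt=lambda p:(140+(p[0]-400)/2.5,190+(p[1]-300)/2.5)
o=-.2
for n,a,b in [("rod",(194,27),(696,150)),("r++",(158,274),(467,108)),("r+-",(157,66),(697,131)),("r--",(233,64),(691,204)),("r-+",(237,272),(460,185))]:
    X,e=tri(s,rs(a),t,rt(b)); print(n,X,e, plane(s,rs(a),.18 if n=="rod" else .06),plane(t,rt(b),.18 if n=="rod" else .06))
for n,a,b in [("hole",(200,441),(600,451)),("f-",(143,334),(704,408)),("b-",(276,347),(676,531)),("f+",(123,534),(522,369)),("b+",(261,548),(494,490))]:
    X,e=tri(s,gs(a),t,gt(b)); print(n,X,e,plane(s,gs(a),.14),plane(t,gt(b),.14))
E
```

```text
rod [ 0.5487 -0.3189  0.1743] 0.5184662402791206 [ 0.548  -0.3147  0.18  ] [ 0.5496 -0.3178  0.18  ]
r++ [ 0.6013 -0.148   0.0554] 0.03173177625639357 [ 0.6012 -0.146   0.06  ] [ 0.6007 -0.1475  0.06  ]
r+- [ 0.5811 -0.3615  0.0463] 0.010242078499596734 [ 0.5813 -0.3533  0.06  ] [ 0.5794 -0.3571  0.06  ]
r-- [ 0.5118 -0.3512  0.0543] 0.45387046670405073 [ 0.5112 -0.3473  0.06  ] [ 0.5129 -0.3501  0.06  ]
r-+ [ 0.5315 -0.141   0.0568] 0.19019623736243316 [ 0.532  -0.1399  0.06  ] [ 0.5306 -0.1404  0.06  ]
hole [0.5015 0.1708 0.1301] 0.27412861490626583 [0.5018 0.1726 0.14  ] [0.5017 0.1687 0.14  ]
f- [0.5356 0.0836 0.1381] 0.696920244002224 [0.5345 0.0846 0.14  ] [0.5373 0.0826 0.14  ]
b- [0.4338 0.1061 0.1378] 0.5137278319584535 [0.4332 0.1069 0.14  ] [0.4352 0.1053 0.14  ]
f+ [0.5691 0.2345 0.14  ] 0.45879895771180385 [0.5683 0.2348 0.14  ] [0.5703 0.2341 0.14  ]
b+ [0.4684 0.2566 0.1384] 0.49834817243050405 [0.4677 0.257  0.14  ] [0.4696 0.2557 0.14  ]
```

arm_command([
  [[0, 0, -7.7, 0, 0, -6, 1], [0, 0, -7.7, 0, 0, -6, 1], [0, 0, -7.7, 0, 0, -6, 1], [0, 0, -7.7, 0, 0, -6, 1], [0, 0, -7.7, 0, 0, -6, 1], [0, 0, -7.7, 0, 0, -6, 1], [0, 0, -7.7, 0, 0, -6, 1], [0, 0, -7.7, 0, 0, -6, 1], [0, 0, -7.7, 0, 0, -6, 1]],
])

```text
clock: 1.0
tool_pos: [0.157, -0.5788, 0.2849]
ee_rot: [-0.0, 0.739, 0.674, 0.0]
wrist_force: [-0.2, 0.4, -0.1]
width: 0.0854
grasp_force: 0.0
```

arm_command([
  [[0, 0, 0, 24.8, 30.4, 0, 1], [0, 0, 0, 24.8, 30.4, 0, 1], [0, 0, 0, 24.8, 30.4, 0, 1], [0, 0, 0, 24.8, 30.4, 0, 1], [0, 0, 0, 24.8, 30.4, 0, 1], [0, 0, 0, 24.8, 30.4, 0, 1], [0, 0, 0, 24.8, 30.4, 0, 1], [0, 0, 0, 24.8, 30.4, 0, 1], [0, 0, 0, 24.8, 30.4, 0, 1], [0, 0, 0, 24.8, 30.4, 0, 1], [0, 0, 0, 24.8, 30.4, 0, 1], [0, 0, 0, 24.8, 30.4, 0, 1]],
])

```text
clock: 2.2
tool_pos: [0.5498, -0.3168, 0.2847]
ee_rot: [-0.0, 0.74, 0.672, -0.0]
wrist_force: [0.1, -0.7, 0.8]
width: 0.0853
grasp_force: 0.0
```

arm_command([
  [[0, 0, 0, 0, 0, 0, 1], [0, 0, 0, 0, 0, 0, 1]],
])

```text
clock: 2.4
tool_pos: [0.5491, -0.3171, 0.2843]
ee_rot: [-0.001, 0.74, 0.673, -0.0]
wrist_force: [-0.3, -0.8, 0.2]
width: 0.0854
grasp_force: 0.0
```

```bash
python3 - <<'E'
from station import arm
import cv2,pickle
from scipy.spatial.transform import Rotation as R
s=arm.snapshot("wrist"); cv2.imwrite("pics/w1.png",s["color"]); pickle.dump(s,open("w1.pkl","wb"))
st=arm.sense(); print(st); print(R.from_quat(st["ee_rot"],scalar_first=True).as_matrix().round(4))
print(s["camera_matrix"],s["R"],s["t"])
E
```

```text
{'clock': 2.45, 'joint_pos': array([-6.05895631e-01,  2.08366390e-01,  1.30504784e+00, -4.75310971e-04,
        1.62940836e+00, -5.09999079e-01]), 'dq': array([-0.02408956, -0.01451182,  0.0064916 , -0.00111631,  0.00142223,
        0.0010308 ]), 'effort': array([ 1.42672576e+00, -6.11604381e+01, -5.08368266e+01,  1.61187518e-01,
       -1.84025819e-02,  4.70184709e-02]), 'tool_pos': array([ 0.54849809, -0.31793719,  0.28465595]), 'ee_rot': array([-5.45629582e-04,  7.40194768e-01,  6.72392201e-01, -3.69817363e-04]), 'wrist_force': array([ 0.53798292, -0.80032735,  0.72027518]), 'torque': array([ 0.02950976,  0.02769905, -0.00657524]), 'grasp_force': 0.0, 'width': 0.08496852264109422}
[[ 9.580e-02  9.954e-01 -1.300e-03]
 [ 9.954e-01 -9.580e-02  3.000e-04]
 [ 2.000e-04 -1.300e-03 -1.000e+00]]
[[371.64829954   0.         319.87976864]
 [  0.         371.64829954 243.74814799]
 [  0.           0.           1.        ]] [[ 0.99543369 -0.09544521 -0.00140812]
 [-0.09164073 -0.95967602  0.26575159]
 [-0.02671605 -0.26440904 -0.96404051]] [-0.57640128 -0.30219289  0.35920874]
```

View pics/w1.png

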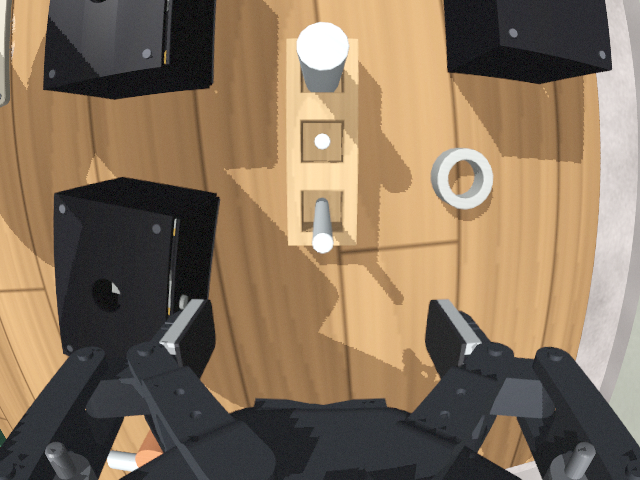

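The wrist view shows the thin rod's top at (323,243) in the socket nearest the fingers. The socket row is square to the finger axis, and the socket centre is at about (323,210).

```bash
cat >> h.py <<'E'
def wplane(s,p,z):
    K=s["camera_matrix"]; v=(np.array(p,float)-K[:2,2])/K[0,0]; r=np.hypot(*v)
    d=s["R"].T@np.r_[v/r*np.sin(r),np.cos(r)]; c=-s["R"].T@s["t"]
    return c+d*(z-c[2])/d[2]
E
python3 - <<'E'
import pickle
from h import *
s=pickle.load(open("w1.pkl","rb"))
for p,z in [((323,243),.18),((323,243),.175),((288,245),.06),((358,244),.06),((303,191),.06),((344,191),.06),((303,231),.06),((344,231),.06)]: print(p,wplane(s,p,z).round(4))
E
```

```text
(323, 243) [ 0.551  -0.3171  0.18  ]
(323, 243) [ 0.5509 -0.3185  0.175 ]
(288, 245) [ 0.5129 -0.3486  0.06  ]
(358, 244) [ 0.5844 -0.3543  0.06  ]
(303, 191) [ 0.5341 -0.2949  0.06  ]
(344, 191) [ 0.5745 -0.2987  0.06  ]
(303, 231) [ 0.5298 -0.3354  0.06  ]
(344, 231) [ 0.5711 -0.3394  0.06  ]
```

arm_command([
  [[0, 0, 0, 0, 0.5, 25, 1], [0, 0, 0, 0, 0.5, 25, 1], [0, 0, 0, 0, 0, 25, 1], [0, 0, 0, 0, 0, 25, 1], [0, 0, 0, 0, 0, 25, 1], [0, 0, 0, 0, 0, 20, 1], [0, 0, 0, 0, 0, 13, 1], [0, 0, 0, 0, 0, 0, 1], [0, 0, 0, 0, 0, 0, 1]],
])

```text
clock: 3.35
tool_pos: [0.5497, -0.3188, 0.1281]
ee_rot: [0.0, 0.741, 0.672, 0.0]
wrist_force: [0.2, -0.3, 0.8]
width: 0.0851
grasp_force: 0.0
```

arm_command([
  [[0, 0, 0, 0, 0, 0, 0], [0, 0, 0, 0, 0, 0, 0], [0, 0, 0, 0, 0, 0, 0], [0, 0, 0, 0, 0, 0, 0], [0, 0, 0, 0, 0, 0, 0], [0, 0, 0, 0, 0, 0, 0], [0, 0, 0, 0, 0, 0, 0], [0, 0, 0, 0, 0, 0, 0], [0, 0, 0, 0, 0, 0, 0], [0, 0, 0, 0, 0, 0, 0]],
])

```text
clock: 4.35
tool_pos: [0.5501, -0.3182, 0.1277]
ee_rot: [0.0, 0.74, 0.672, 0.0]
wrist_force: [1.5, 0.0, 3.9]
width: 0.0136
grasp_force: 58.4
```

arm_command([
  [[0, 0, 0, 0, 0, -8, 0], [0, 0, 0, 0, 0, -16, 0], [0, 0, 0, 0, 0, -20, 0], [0, 0, 0, 0, 0, -20, 0], [0, 0, 0, 0, 0, -20, 0], [0, 0, 0, 0, 0, -20, 0], [0, 0, 0, 0, 0, -20, 0], [0, 0, 0, 0, 0, -20, 0], [0, 0, 0, 0, 0, -20, 0], [0, 0, 0, 0, 0, -16, 0], [0, 0, 0, 0, 0, -10, 0], [0, 0, 0, 0, 0, 0, 0]],
])

```text
clock: 5.55
tool_pos: [0.5503, -0.3185, 0.3196]
ee_rot: [0.002, 0.74, 0.672, 0.0]
wrist_force: [-0.4, 0.3, -0.7]
width: 0.0137
grasp_force: 58.4
```

arm_command([
  [[0, 0, 0, 15, -3, 0, 0], [0, 0, 0, 30, -6, 0, 0], [0, 0, 0, 45, -8.5, 0, 0], [0, 0, 0, 45, -9, 0, 0], [0, 0, 0, 45, -9, 0, 0], [0, 0, 0, 45, -9, 0, 0], [0, 0, 0, 45, -9, 0, 0], [0, 0, 0, 45, -9, 0, 0], [0, 0, 0, 45, -9, 0, 0], [0, 0, 0, 45, -9, 0, 0], [0, 0, 0, 45, -8, 0, 0], [0, 0, 0, 31, -6, 0, 0]],
])

```text
clock: 6.75
tool_pos: [0.5001, 0.173, 0.3158]
ee_rot: [-0.001, 0.74, 0.673, -0.001]
wrist_force: [-0.0, -0.4, -0.2]
width: 0.0135
grasp_force: 58.5
```

arm_command([
  [[0, 0, 0, 0, 0, 0, 0], [0, 0, 0, 0, 0, 0, 0], [0, 0, 0, 0, 0, 0, 0]],
])

```text
clock: 7.05
tool_pos: [0.5016, 0.1692, 0.3165]
ee_rot: [-0.0, 0.74, 0.672, -0.001]
wrist_force: [-0.4, -0.4, -0.7]
width: 0.0132
grasp_force: 58.5
```

```bash
python3 - <<'E'
from station import arm
import cv2,pickle,numpy as np
d={}
for n in ("side","top","wrist"):
    d[n]=arm.snapshot(n)
pickle.dump(d,open("s1.pkl","wb"))
c=lambda I,x,y,w,h:cv2.resize(I[y:y+h,x:x+w],(400,300),interpolation=cv2.INTER_CUBIC)
cv2.imwrite("pics/c1.png",np.vstack([np.hstack([c(d["side"]["color"],270,270,160,120),c(d["top"]["color"],140,190,160,120)]),np.hstack([c(d["wrist"]["color"],0,0,640,480),c(d["wrist"]["color"],240,60,160,120)])]))
st=arm.sense(); print(st["tool_pos"],st["width"],st["joint_pos"])
E
```

```text
[0.50217273 0.16870168 0.3170762 ] 0.013515664024578903 [ 2.27398140e-01 -7.97392193e-02  1.54713495e+00 -1.45695063e-04
  1.67453738e+00  3.25582752e-01]
```

View pics/c1.png

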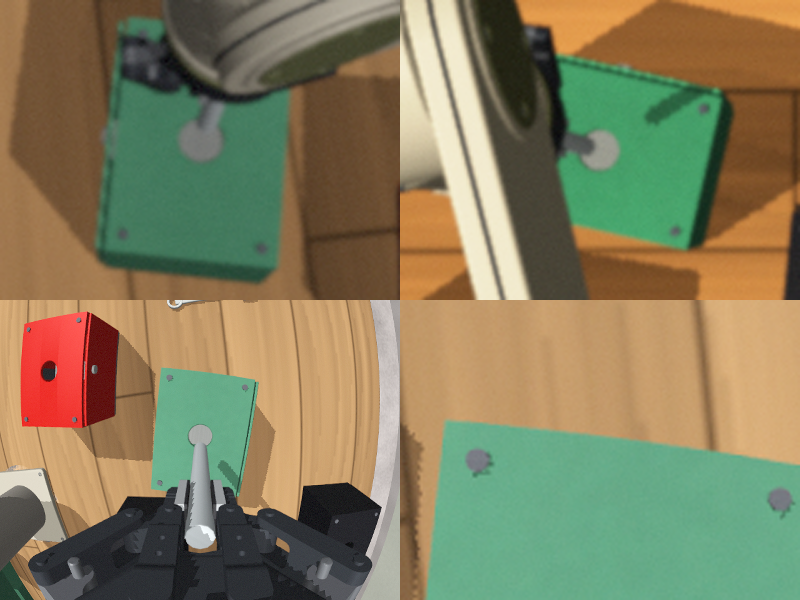

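The crops show the rod held upright just above the green roof. Its tip overlaps the edge of the grey hole at side crop (206,124) and top crop (590,146). The hole in the wrist view is at (320,217).

```bash
python3 - <<'E'
import pickle
from h import *
d=pickle.load(open("s1.pkl","rb"))
print(wplane(d["wrist"],(320,216),.14),plane(d["side"],(352.4,319.6),.2),plane(d["top"],(216,248.4),.2),tri(d["side"],(352.4,319.6),d["top"],(216,248.4)))
E
```

```text
[0.50242204 0.17332372 0.14      ] [0.50083878 0.17103424 0.2       ] [0.50256164 0.16533752 0.2       ] (array([0.5011576 , 0.16840352, 0.18817596]), np.float64(0.8070867898316422))
```

arm_command([
  [[0, 0, 0, 1, 0, 5, 0], [0, 0, 0, 1, 0, 10, 0], [0, 0, 0, 0, 0, 15, 0], [0, 0, 0, 0, 0, 15, 0], [0, 0, 0, 0, 0, 15, 0], [0, 0, 0, 0, 0, 15, 0], [0, 0, 0, 0, 0, 12, 0], [0, 0, 0, 0, 0, 10, 0], [0, 0, 0, 0, 0, 5, 0], [0, 0, 0, 0, 0, 0, 0]],
])

```text
clock: 8.2
tool_pos: [0.502, 0.1717, 0.2145]
ee_rot: [-0.0, 0.74, 0.672, -0.0]
wrist_force: [0.5, -0.4, -1.5]
width: 0.0137
grasp_force: 58.5
```

arm_command([
  [[0, 0, 0, 0, 0, 4, 0], [0, 0, 0, 0, 0, 4, 0], [0, 0, 0, 0, 0, 4, 0], [0, 0, 0, 0, 0, 4, 0], [0, 0, 0, 0, 0, 4, 0], [0, 0, 0, 0, 0, 4, 0], [0, 0, 0, 0, 0, 3, 0], [0, 0, 0, 0, 0, 2, 0], [0, 0, 0, 0, 0, 0, 0], [0, 0, 0, 0, 0, 0, 0], [0, 0, 0, 0, 0, 0, 0], [0, 0, 0, 0, 0, 0, 0]],
])

```text
clock: 9.4
tool_pos: [0.5025, 0.1718, 0.1867]
ee_rot: [0.0, 0.74, 0.672, 0.0]
wrist_force: [0.0, 0.0, 5.0]
width: 0.0135
grasp_force: 59.1
```

```bash
python3 - <<'E'
from station import arm
import cv2,numpy as np
a=arm.snapshot("side")["color"];b=arm.snapshot("top")["color"]
cv2.imwrite("pics/c2.png",np.hstack([a,b])[:, ::1][150:400,:][:, 220:].copy()[:, :800])
print(arm.sense())
E
```

```text
{'clock': 9.5, 'joint_pos': array([ 2.32839077e-01, -3.17233550e-02,  1.73746535e+00,  4.18138408e-05,
        1.43510137e+00,  3.29380028e-01]), 'dq': array([-1.13707175e-03,  4.70344088e-05, -5.29963124e-04,  1.69086116e-04,
       -1.25396643e-03,  1.70902922e-03]), 'effort': array([ 1.36236512e-02, -4.48524857e+01, -4.64050519e+01,  1.99938382e-03,
        6.03673328e-02,  1.53445199e-04]), 'tool_pos': array([0.50256475, 0.17181372, 0.18672194]), 'ee_rot': array([1.62886163e-04, 7.40404119e-01, 6.72161886e-01, 3.38019023e-04]), 'wrist_force': array([-0.44642011, -0.05070964,  4.66999106]), 'torque': array([ 0.00794168, -0.0288924 , -0.01043198]), 'grasp_force': 59.06310439109802, 'width': 0.0137207571066041}
```

View pics/c2.png

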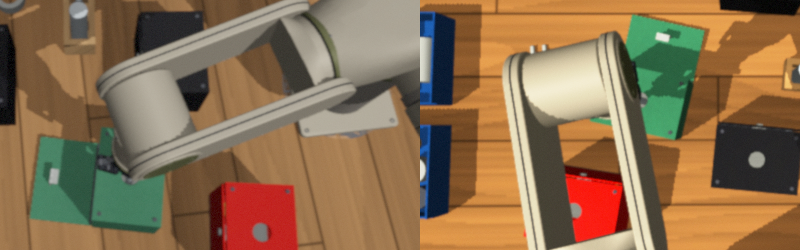

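The flap lies fully open in front of the locker. Next I draw the rod out and carry it back.

arm_command([
  [[0, 0, 0, 0, 0, -6, 0], [0, 0, 0, 0, 0, -10, 0], [0, 0, 0, 0, 0, -15, 0], [0, 0, 0, 0, 0, -15, 0], [0, 0, 0, 0, 0, -15, 0], [0, 0, 0, 0, 0, -15, 0], [0, 0, 0, 0, 0, -15, 0], [0, 0, 0, 0, 0, -15, 0], [0, 0, 0, 0, 0, -15, 0], [0, 0, 0, 0, 0, -10, 0], [0, 0, 0, 0, 0, 0, 0]],
])

```text
clock: 10.6
tool_pos: [0.5031, 0.1719, 0.3194]
ee_rot: [0.001, 0.74, 0.672, 0.001]
wrist_force: [-0.3, -0.4, -0.3]
width: 0.0137
grasp_force: 58.5
```

arm_command([
  [[0, 0, 0, -17, 3, 0, 0], [0, 0, 0, -30, 6, 0, 0], [0, 0, 0, -45, 8.5, 0, 0], [0, 0, 0, -45, 9, 0, 0], [0, 0, 0, -45, 9, 0, 0], [0, 0, 0, -45, 9, 0, 0], [0, 0, 0, -45, 9, 0, 0], [0, 0, 0, -45, 9, 0, 0], [0, 0, 0, -45, 9, 0, 0], [0, 0, 0, -45, 9, 0, 0], [0, 0, 0, -45, 8, 0, 0], [0, 0, 0, -31, 6, 0, 0]],
])

```text
clock: 11.8
tool_pos: [0.549, -0.321, 0.3157]
ee_rot: [-0.001, 0.741, 0.672, -0.0]
wrist_force: [-0.3, -0.6, 0.0]
width: 0.0135
grasp_force: 58.5
```

arm_command([
  [[0, 0, 0, 0, 0, 0, 0], [0, 0, 0, 0, 0, 0, 0], [0, 0, 0, 0, 0, 0, 0], [0, 0, 0, 0, 0, 0, 0]],
])

```text
clock: 12.2
tool_pos: [0.55, -0.3169, 0.3174]
ee_rot: [-0.0, 0.74, 0.673, 0.0]
wrist_force: [-0.4, 0.3, 0.0]
width: 0.0136
grasp_force: 58.6
```

```bash
python3 - <<'E'
from station import arm
import cv2,pickle
s=arm.snapshot("wrist"); pickle.dump(s,open("w2.pkl","wb")); cv2.imwrite("pics/w2.png",s["color"])
print(arm.sense()["tool_pos"])
E
```

```text
[ 0.55007898 -0.31689528  0.31752428]
```

View pics/w2.png

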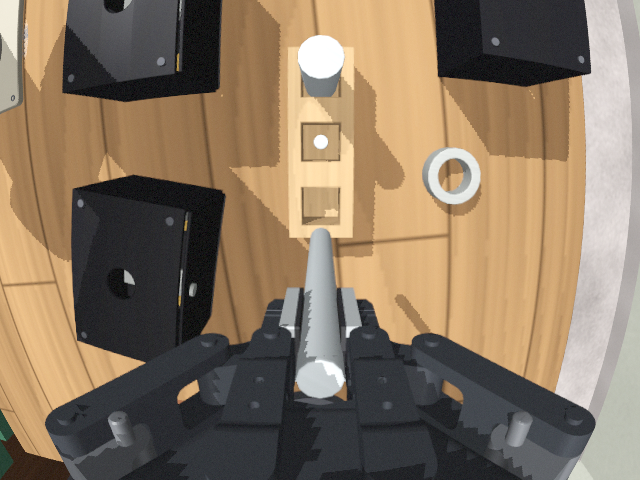

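The rod is held straight at (320,240–380), over the empty −y socket at (321,205), and the TCP is within 1 mm of the lift-off pose. Lower it and release.

arm_command([
  [[0, 0, 0, 0, 0, 8, 0], [0, 0, 0, 0, 0, 16, 0], [0, 0, 0, 0, 0, 20, 0], [0, 0, 0, 0, 0, 20, 0], [0, 0, 0, 0, 0, 20, 0], [0, 0, 0, 0, 0, 20, 0], [0, 0, 0, 0, 0, 20, 0], [0, 0, 0, 0, 0, 20, 0], [0, 0, 0, 0, 0, 20, 0], [0, 0, 0, 0, 0, 14, 0], [0, 0, 0, 0, 0, 6, 0], [0, 0, 0, 0, 0, 3, 0]],
])

```text
clock: 13.45
tool_pos: [0.5494, -0.3177, 0.1293]
ee_rot: [-0.001, 0.74, 0.672, -0.0]
wrist_force: [0.3, 0.3, -0.3]
width: 0.0135
grasp_force: 58.6
```

arm_command([
  [[0, 0, 0, 0, 0, 1, 0], [0, 0, 0, 0, 0, 0.5, 0], [0, 0, 0, 0, 0, 0, 0], [0, 0, 0, 0, 0, 0, 0], [0, 0, 0, 0, 0, 0, 0]],
])

```text
clock: 13.95
tool_pos: [0.5501, -0.3183, 0.1293]
ee_rot: [0.0, 0.74, 0.672, 0.0]
wrist_force: [-0.6, -0.1, -1.7]
width: 0.0132
grasp_force: 58.6
```

arm_command([
  [[0, 0, 0, 0, 0, 0.5, 0], [0, 0, 0, 0, 0, 0.5, 0], [0, 0, 0, 0, 0, 0.3, 0], [0, 0, 0, 0, 0, 0, 0], [0, 0, 0, 0, 0, 0, 0]],
])

```text
clock: 14.45
tool_pos: [0.5499, -0.3182, 0.1277]
ee_rot: [0.0, 0.74, 0.672, 0.0]
wrist_force: [-0.9, 0.4, 1.4]
width: 0.0139
grasp_force: 58.8
```

Now I release gradually, so the rod isn't kicked.

arm_command([
  [[0, 0, 0, 0, 0, 0.3, 0], [0, 0, 0, 0, 0, 0, 0], [0, 0, 0, 0, 0, 0, 0.2], [0, 0, 0, 0, 0, 0, 0.22], [0, 0, 0, 0, 0, 0, 0.25], [0, 0, 0, 0, 0, 0, 0.3], [0, 0, 0, 0, 0, 0, 0.4], [0, 0, 0, 0, 0, 0, 0.6], [0, 0, 0, 0, 0, 0, 0.8], [0, 0, 0, 0, 0, 0, 1], [0, 0, 0, 0, 0, 0, 1], [0, 0, 0, 0, 0, 0, 1]],
])

```text
clock: 15.65
tool_pos: [0.5498, -0.3181, 0.1272]
ee_rot: [-0.0, 0.74, 0.672, 0.0]
wrist_force: [-0.2, -0.7, -0.8]
width: 0.0848
grasp_force: 0.0
```

arm_command([
  [[0, 0, 0, 0, 0, 0, 1], [0, 0, 0, 0, 0, -10, 1], [0, 0, 0, 0, 0, -15, 1], [0, 0, 0, 0, 0, -20, 1], [0, 0, 0, 0, 0, -25, 1], [0, 0, 0, 0, 0, -25, 1], [0, 0, 0, 0, 0, -25, 1], [0, 0, 0, 0, 0, -25, 1], [0, 0, 0, 0, 0, -10, 1], [0, 0, 0, 0, 0, 0, 1], [0, 0, 0, 0, 0, 0, 1]],
])

```text
clock: 16.75
tool_pos: [0.5497, -0.318, 0.2816]
ee_rot: [-0.0, 0.74, 0.672, -0.0]
wrist_force: [-0.5, 0.0, -0.3]
width: 0.0854
grasp_force: 0.0
```

```bash
python3 - <<'E'
from station import arm
import cv2,numpy as np
w=arm.snapshot("wrist")["color"];s=arm.snapshot("side")["color"]
cv2.imwrite("pics/c3.png",np.hstack([cv2.resize(w,(400,300)),cv2.resize(s,(400,300))]))
st=arm.sense();print(st["tool_pos"],st["width"],st["wrist_force"],st["dq"])
E
```

```text
[ 0.54918967 -0.31765855  0.28021427] 0.08521363066425033 [-0.22901887  0.46681805 -0.08325203] [ 0.00222876  0.00541797  0.00363021 -0.00061717  0.0010495   0.00011182]
```

View pics/c3.png

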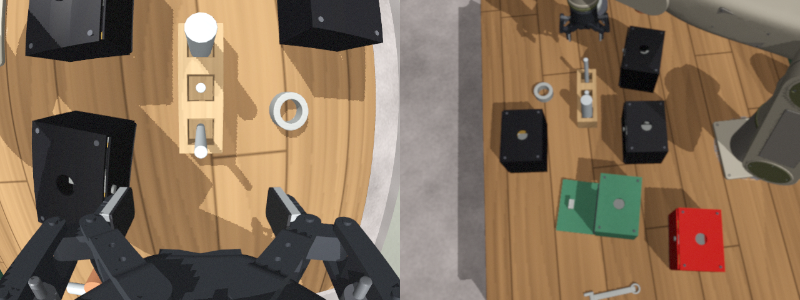

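The rod stands upright in its original socket, with its top at (201,152) in the wrist half. The flap lies open at (575,207) and the gripper is clear of everything.

```bash
python3 -c "
from station import arm
print(arm.sign_off())"
```

```text
the job is handed in; nothing more can be done
None
```

The locker's flap is fully open, the rod stands upright back in its original socket, and the job was handed in at about 17 s, with no verdict returned.

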